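# Load the dauber into the shoe-shine caddy and hold it up level

## Robot

A 6-joint arm with a two-finger parallel gripper is mounted at the origin on the work surface. World frame = base frame: x ahead of the robot, y to its left, z up, the work surface at z = 0. Lengths are in mm, angles in rad, forces in N, time in s.
With the tool pointing down it reaches from about 400 to 925 mm from the base axis. Payload 12.5 kg.
Tool frame: the origin (TCP) lies midway between the tips of the shut fingers; the grasp point (between the pads) lies 19 mm behind it (env.pinch_z is the z of the grasp point in the tool frame, in mm); z points along the fingers, y is the line along which they close (so a half turn about z gives the same grasp; the last joint's range is limited). The gripper opens to 95 mm and grips with 3 to 60 N. Pads are 20 mm wide; open, the fingers measure 119 mm over their backs; the gripper's body (75 mm by 180 mm) begins 59 mm behind the grasp point.
Start: joints at [1.035, 0.491, 1.559, -0, 1.092, -0.106], TCP at [260.417, 568.181, 214.661] pointing down, gripper open.
Joint ranges: [-3.1, 3.1], [-0.84, 2.19], [0.05, 2.79], [-1.13, 4.28], [0.06, 2.93], [-2.69, 2.69]. Speed limits (rad/s): [2.22, 2.22, 2.79, 3.14, 3.14, 3.14].

## Interface

Orientations are given as [roll, pitch, yaw] about the fixed x, y, z axes, in that order (R = Rz(yaw) Ry(pitch) Rx(roll)).
In Python, from cell import env, eyes gives the robot as it stands.
- The arm moves only by the shell command python3 -m inch 'ROWS'. ROWS is JSON, a list of rows, each a list of 3 entries, a list of its own where there are three numbers: the shift along the tool's x, y, z in units of 60 mm (1.0 is 60 mm), then the turn about the tool's z in units of 5 degrees (1.0 is 5 degrees), then the closure, from -1 (fully open) to 1 (shut). In form: [[[tx, ty, tz], turn, claw], ...]. A call has exactly 10 rows; each row shifts and turns the commanded pose from where the row before left it, along the tool's axes as they then stand; what a row does not reach is not made up. A row lasts 1/8 s, in which the tool goes at most 62.5 mm and 10.7 degrees, less where a joint would pass 70% of its speed; a pose out of reach is approached as far as the arm can. A call is refused whole if a number of a shift passes 1 or a number of a turn 1, either way. A call with a gripper value outside its range is refused whole. The fingers move at their own pace and stop on an object; the grip force is fixed at half the most. Time passes only in rows, so rows that do not move let the fingers close, or fill a call up. It gives the time, the measured TCP pose, the force, the opening and the grip force at its end, in the units of the state.
- env.state(): the state, without advancing time (a new reading comes with each control period).
- eyes.read_camera(name): name is "side" or "top" or "wrist"; returns a dict with "pixels" (400x640x3 uint8, red, green, blue), "fx", "fy", "cx", "cy" (pixels), "distortion" ([k1, k2, p1, p2, k3] as OpenCV has them; the pictures are not rectified), "extrinsics" (4x4, takes a point from world to camera coordinates). Camera axes: x right, y down, z forward; pixel columns grow to the right and rows downward; lengths in mm; the calibration is good to about 2 mm. A picture is of the moment at which its call begins. There is no depth.
- env.job_done(): hands the job in; it is judged then, once.
Trained networks look in a picture, given as the dict that the camera call returned (one of the last four; its "shot" number tells which), for a name from the list of things; names that differ only in an ending like _2 or _b are one class to them, and where a whole thing is asked for, a point or a joint stands for the part that bears it (a point fixed in the world has none). Each returns a list of dicts, best first, with "score" (0 to 1); they miss things now and then, are a little off and sometimes report something else, mostly with a low value. They report only what shows in the picture. A call takes as long as a camera call. They do not tell look-alikes from the thing itself.
- eyes.boxes_of(name, picture): "centre" ([row, column] in pixels, amid what is visible of it).
- eyes.cut_out(name, picture): "mask" (400x640 bool, what is visible of it) and "centre" ([row, column] in pixels, amid what is visible of it).
- eyes.spot_point(name, picture): "centre" ([row, column] in pixels: a listed point, or the origin of a listed thing).
The state is a dict: "t": time; "joints": joint angles; "qvel": joint speeds; "tau": joint torques, N m; "eef_pos": TCP position; "tcp_rot": TCP orientation; "ft_force": force on the tool from outside, world axes, zero at the start; "moment": the same for the moment, N m; "opening": opening from 0.0 (shut) to 1.0 (fully open); "grip_force": force on a finger pad.
Only numpy, scipy, OpenCV 4.12 (cv2) and the standard library are available. Lean on these libraries where they do the work, as an engineer would, in place of code of your own. Each camera call takes 0.05 s, during which the arm holds its last target. There are 200 camera calls.

## Task

Stand the taller of the two daubers upright, bristles down, in the empty round cup at one end of the wooden shoe-shine caddy while the caddy stands on the board, and let go of it. Then lift the caddy by its handle, about 10 cm clear of the board, and finish while still holding it there, level and steady, with the dauber in its cup and the flat tin in its well. Do not tip the caddy, and leave the other things where they stand.

Things in the scene. Friction and masses are not known exactly. Their poses are not given: they have to be found in the camera images.
- caddy: loose plywood shoe-shine caddy, about 0.45 kg: tray 240 mm long (its x) by 104 mm wide (y), 10 mm floor, rim up to 22 mm; origin at the centre of its underside, z up. A bar handle runs along x over its middle, a round cup stands at the +x end, a low well at the -x end. Loaded, it balances near mid-handle. It stands roughly across the robot's view, cup to the robot's left
- caddy_cup (a point): centre of the floor of the round plastic cup, 85 mm along the caddy's +x from its middle, 10 mm above its underside; bore 40 mm across, 32 mm deep, wall 5 mm, open at the top (mouth 42 mm above the caddy's underside)
- caddy_well (a point): centre of the floor of the low round well, 78 mm along the caddy's -x, 10 mm above its underside; 63 mm across, 10 mm deep; the flat tin sits in it
- caddy_grip (a point): middle of the caddy's wooden bar handle, 100 mm above the caddy's underside, axes as the caddy's: bar 84 mm long (x), 18 mm wide (y), 20 mm high, on two posts 10 mm thick (x) and 18 mm wide (y), 37 mm either side of the middle
- flat_tin: loose round flat tin of bare metal, 60 mm across and 24 mm high, about 80 g, lying in the caddy's well; origin at the centre of its underside
- tall_dauber: the taller round dauber, loose, about 50 g, standing upright on its bristles: 135 mm high; black round bristle head 34 mm across and 32 mm high, metal ferrule narrowing up to 48 mm, then a straight round wooden handle 18 mm across to the top; origin at the centre of the bristle end (underside), z up along the handle
- short_dauber: the shorter dauber, same head and handle thickness but 90 mm high, standing upright beside the tall one (their places are swapped at random); origin at the centre of its underside; leave it alone
- cap_tin: yellow tin with a metal twist cap, 68 mm across, 96 mm high with cap, standing upright; origin at the centre of its underside; leave it alone
- last: chrome shoe last, a sole-shaped plate about 210 mm long and up to 80 mm wide, its top 99 mm high, on a stem with a round foot 90 mm across; origin at the centre of the foot; leave it alone
- toolbox_drawer0 (a joint): sliding drawer of the fixed grey plastic toolbox (180 mm deep, 280 mm wide, 140 mm high with a carrying handle on top to 190 mm) at the robot's right; metres, 0 closed, grows as it opens towards the robot; leave it closed
There are look-alikes about, which are no part of the job. Several things have the shape of the tall_dauber; the one meant has the colours described above.

How it is judged:
By the outcome, as a careful person would: the job done as asked, in the order asked, and still so for the second after the job is handed in, while the arm keeps its last pose, push and grip.
It also fails if it takes over 48 s, if anything falls off the work surface, if the arm or the gripper's body presses on something with over 40 N, if the wrist force passes 120 N, or if a joint passes its speed limit or range.

## Working session

There is one attempt and no reset: what is moved stays moved. The work goes in short steps, Python scripts to look and compute and a shell command to move; the robot and the scene stay as the last step left them, time stands still between calls to the robot, and variables do not carry over. Pictures are saved under pics/ and viewed, at most 10 in all, crops included, and the job is handed in when it is done.

```bash
mkdir -p pics; cat > h.py <<'E'
import numpy as np,cv2
from cell import env,eyes
def K(p): return np.array([[p['fx'],0,p['cx']],[0,p['fy'],p['cy']],[0,0,1.]]),np.array(p['distortion'],float)
def ray(p,rc):
    k,d=K(p);E=np.array(p['extrinsics'])
    u=cv2.undistortPoints(np.array([[[rc[1],rc[0]]]],float),k,d)[0,0]
    R=E[:3,:3];return -R.T@E[:3,3],R.T@np.array([u[0],u[1],1])
def onz(p,rc,z):
    c,d=ray(p,rc);return c+d*(z-c[2])/d[2]
def proj(p,X):
    k,d=K(p);E=np.array(p['extrinsics'])
    return cv2.projectPoints(np.array(X,float).reshape(-1,1,3),cv2.Rodrigues(E[:3,:3])[0],E[:3,3],k,d)[0][:,0,::-1]
def tri(a,b):
    (c1,d1),(c2,d2)=a,b
    s=np.linalg.lstsq(np.c_[d1,-d2],c2-c1,rcond=None)[0]
    p,q=c1+s[0]*d1,c2+s[1]*d2
    return (p+q)/2,np.linalg.norm(p-q)
def save(n,im): cv2.imwrite('pics/'+n,im[:,:,::-1])
E
python3 - <<'E'
from h import *
np.set_printoptions(precision=1,suppress=True)
s=env.state();print(s['t'],s['eef_pos'],s['tcp_rot'],env.pinch_z)
for n in('top','side'):
    p=eyes.read_camera(n);save(n+'0.png',p['pixels'])
    for o,z in(('caddy',0),('caddy_cup',10),('caddy_well',10),('caddy_grip',100),('flat_tin',10),('tall_dauber',0),('short_dauber',0),('cap_tin',0),('last',0)):
        print(n,o,[(np.array(r['centre']),round(r['score'],2),onz(p,r['centre'],z)[:2]) for r in eyes.spot_point(o,p)])
E
```

```text
0.0 [260.3 567.9 214.1] [-3.1 -0.   2.7] -18.8
top caddy [(array([203.7, 340.3]), 0.53, array([ 580.7, -131.2])), (array([240. , 319.4]), 0.29, array([456.2, -56.8]))]
top caddy_cup [(array([241.2, 318.8]), 0.57, array([452.5, -54.7]))]
top caddy_well [(array([200.4, 339.2]), 0.67, array([ 591.7, -127.1]))]
top caddy_grip [(array([223.9, 325.4]), 0.89, array([511.5, -77.1]))]
top flat_tin [(array([140.6, 310.6]), 0.61, array([801.5, -31.2])), (array([202.1, 337.4]), 0.52, array([ 586. , -120.8]))]
top tall_dauber [(array([230. , 241.5]), 0.57, array([494.5, 212.7])), (array([239.3, 220.7]), 0.57, array([463.2, 285.6])), (array([210.7, 235.4]), 0.56, array([561.7, 233.5])), (array([252.4, 238.3]), 0.47, array([417.2, 224.6]))]
top short_dauber [(array([222.6, 207.2]), 0.62, array([521.6, 332.7])), (array([227.9, 327.7]), 0.46, array([497.6, -86.1]))]
top cap_tin [(array([167.7, 226.2]), 0.84, array([712.5, 265.4]))]
top last [(array([136.7, 310. ]), 0.74, array([817.2, -29.1]))]
side caddy [(array([222.7, 353.2]), 0.89, array([517.8, -96.9]))]
side caddy_cup [(array([234. , 375.6]), 0.62, array([455.8, -40.7]))]
side caddy_well [(array([209.7, 327.6]), 0.63, array([ 593.6, -134.2]))]
side caddy_grip [(array([191.1, 353.2]), 0.7, array([523.5, -94.5]))]
side flat_tin [(array([210.4, 326.1]), 0.64, array([ 597.3, -129.9])), (array([308.7, 246.3]), 0.27, array([704.4, 264.3]))]
side tall_dauber [(array([305.3, 351.6]), 0.93, array([495.5, 208.6])), (array([314.1, 388.7]), 0.85, array([418.8, 220.2])), (array([335.8, 367.5]), 0.8, array([458.4, 282.8])), (array([307.2, 313.9]), 0.67, array([572. , 227.2]))]
side short_dauber [(array([360.6, 325.2]), 0.77, array([530.5, 351.6]))]
side cap_tin [(array([311.5, 241.6]), 0.72, array([715.2, 264.2]))]
side last [(array([226.9, 241. ]), 0.71, array([811.5, -24. ]))]
```

View pics/top0.png

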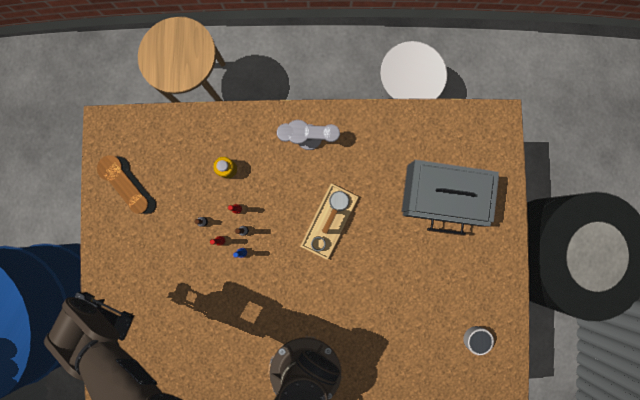

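View pics/side0.png

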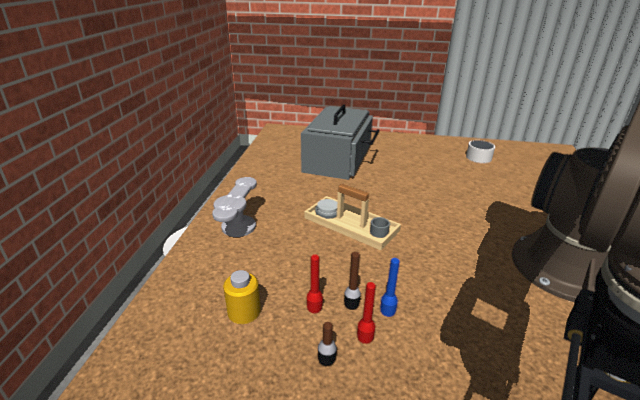

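```bash
python3 - <<'E'
import cv2
a=cv2.imread('pics/side0.png')[215:385,280:440]
b=cv2.imread('pics/top0.png')[190:275,190:270]
import numpy as np
a=cv2.resize(a,(480,510),interpolation=3)[:, :420] if 0 else cv2.resize(a,(470,500),interpolation=3)
b=cv2.resize(b,(320,340),interpolation=3)
c=np.zeros((500,790,3),'u1');c[:,:470]=a;c[:340,470:]=b
cv2.imwrite('pics/crop.png',c)
E
```

```text
(no output)
```

View pics/crop.png

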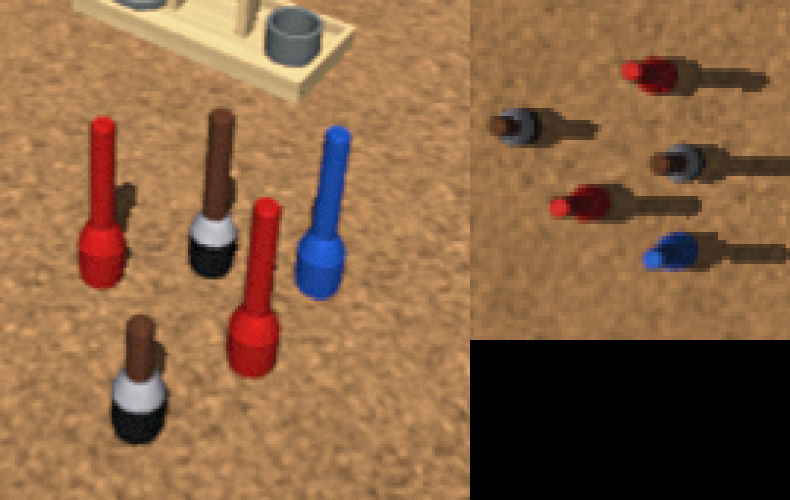

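The candidates with the tall dauber's shape, by side-view pixel (row, col), are:
- (305,352): black head, metal ferrule, wooden handle
- (307,314) and (336,368): both red
- (314,389): blue

The one at (305,352) fits the colours. It is at (230,242) in the top view. The similar one at (360,325) is the short dauber. The crop confirms this. The caddy's cup is at side (230,380) and its tin at (210,327).

```bash
cat >> h.py <<'E'
from scipy.spatial.transform import Rotation as Ro
def togo(x,y,z,yawdeg):
    s=env.state();R=Ro.from_euler('xyz',s['tcp_rot']).as_matrix()
    d=R.T@(np.array([x,y,z])-np.array(s['eef_pos']))/60
    cur=np.degrees(np.arctan2(R[1,0],R[0,0]))
    t=(yawdeg-cur+180)%360-180
    print('pos',np.round(s['eef_pos'],1),'yaw %.1f'%cur,'shift units',d.round(3),'turn units (tool z, down) %.2f'%(-t/5),'tilt',np.degrees(np.arccos(-R[2,2])).round(2),'t',s['t'],'open',s['opening'],'grip',s['grip_force'])
E
python3 - <<'E'
from h import *
np.set_printoptions(precision=1,suppress=True)
P={n:eyes.read_camera(n) for n in('top','side')}
a=eyes.spot_point('caddy_cup',P['top'])[0]['centre'];b=eyes.spot_point('caddy_cup',P['side'])[0]['centre']
for o in('caddy_cup','caddy_well','caddy_grip','tall_dauber'):
    a=eyes.spot_point(o,P['top'])[0]['centre'];b=eyes.spot_point(o,P['side'])[0]['centre']
    print(o,a,b,*tri(ray(P['top'],a),ray(P['side'],b)))
# model-based caddy fit: dark cup / bar mask
for n in P:
    r=eyes.cut_out('caddy',P[n])
    if r:
        m=r[0]['mask'].astype('u1');q=cv2.minAreaRect(np.argwhere(m).astype(np.float32));print(n,r[0]['score'],m.sum(),q)
        if n=='top':
            print(np.array([onz(P[n],c,15)[:2] for c in cv2.boxPoints(q)]))
    r=eyes.cut_out('tall_dauber',P[n])
    for i in r:
        ys,xs=np.nonzero(i['mask']);print(n,i['score'],i['centre'],ys.min(),ys.max(),xs.min(),xs.max())
p=eyes.read_camera('wrist');save('w0.png',p['pixels']);print(np.array(p['extrinsics']))
togo(495,210,214,150)
E
```

```text
caddy_cup [242.8, 319.1] [236.8, 376.0] [449.9 -55.6  -9.3] 7.411827145404425
caddy_well [202.6, 337.8] [209.5, 327.1] [ 588.6 -121.4   18.8] 9.656293151443037
caddy_grip [223.9, 324.1] [190.8, 355.2] [514.5 -72.6 113.9] 5.84892746961754
tall_dauber [241.9, 316.5] [305.4, 314.5] [ 524.6  -28.6 -241.1] 170.92215321654106
top 0.77 1799 ((220.6000213623047, 329.2000427246094), (30.410520553588867, 68.87088775634766), 63.43495178222656)
[[ 651.9  -99.7]
 [ 442.     9.1]
 [ 394.1  -83.2]
 [ 603.6 -192.7]]
top 0.65 [210.4, 235.2] 204 213 228 241
top 0.51 [253.5, 237.3] 247 258 232 247
side 0.63 2577 ((213.10647583007812, 355.199462890625), (94.13121795654297, 47.57741165161133), 67.10945129394531)
side 0.95 [294.6, 389.7] 258 315 381 398
side 0.75 [315.8, 366.8] 283 343 357 375
side 0.74 [289.1, 355.5] 252 308 344 360
side 0.74 [292.0, 314.7] 254 312 307 322
[[   0.4    0.9   -0.  -624.9]
 [   0.9   -0.4    0.2  -28.7]
 [   0.2   -0.1   -1.   389.6]
 [   0.     0.     0.     1. ]]
pos [260.4 568.2 214.7] yaw 155.4 shift units [-6.  -3.8  0. ] turn units (tool z, down) 1.07 tilt 0.0 t 1.85 open 0.9993408257319508 grip 0.0
```

```bash
python3 -m inch '[[[-0.7,-0.45,-0.3],0.5,-1],[[-0.7,-0.45,-0.3],0.5,-1],[[-0.7,-0.45,-0.2],0,-1],[[-0.7,-0.45,0],0,-1],[[-0.7,-0.45,0],0,-1],[[-0.7,-0.45,0],0,-1],[[-0.7,-0.45,0],0,-1],[[-0.7,-0.45,0],0,-1],[[-0.4,-0.2,0],0,-1],[[0,0,0],0,-1]]'
python3 - <<'E'
from h import *
np.set_printoptions(precision=1,suppress=True)
p=eyes.read_camera('wrist');save('w1.png',p['pixels'])
print(ray(p,(200,320)),p['fx'],p['distortion'])
for o in('tall_dauber','short_dauber','caddy_cup','caddy_grip'):
    for r in eyes.spot_point(o,p): print(o,r['score'],np.array(r['centre']),onz(p,r['centre'],0))
togo(495,210,260,150)
E
```

```text
t: 3.1
eef_pos: [467.0, 194.0, 262.6]
tcp_rot: [3.142, 0.0, 2.622]
ft_force: [-0.0, 0.2, -0.2]
opening: 0.999
grip_force: 0.0
(array([407.1, 228.5, 432.2]), array([ 0.2, -0.1, -1. ])) 291.91619147670826 [-0.  0.  0.  0.  0.]
tall_dauber 0.93 [215.  374.8] [570.9 230.2   0. ]
tall_dauber 0.92 [138.1 318.7] [425.7 213.1   0. ]
tall_dauber 0.64 [131.8 372.6] [456.7 285.3   0. ]
tall_dauber 0.55 [180.  333.5] [490.6 201.4   0. ]
short_dauber 0.84 [153.6 432.1] [528.3 347.4   0. ]
caddy_cup 0.64 [234.  178.8] [444.6 -54.7   0. ]
pos [465.8 196.1 262.7] yaw 150.4 shift units [-0.3  0.4  0. ] turn units (tool z, down) 0.09 tilt 0.01 t 3.35 open 0.9971559715145455 grip 0.0
```

View pics/w1.png

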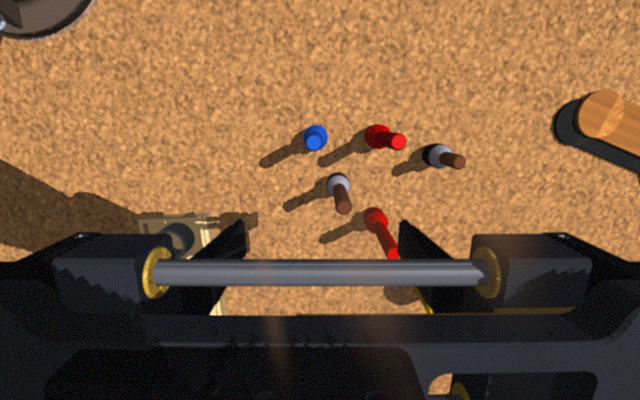

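```bash
python3 - <<'E'
from h import *
np.set_printoptions(precision=1,suppress=True)
p=eyes.read_camera('wrist');t=eyes.read_camera('top');s=eyes.read_camera('side')
im=cv2.resize(p['pixels'][165:225,310:370],(540,540),interpolation=3);save('w1c.png',im)
print('wrist base net',[(onz(p,r['centre'],0)) for r in eyes.spot_point('tall_dauber',p)])
print('tip wrist',onz(p,(209,343.5),135),'tip top',onz(t,(230.7,237.7),135),'tip side',onz(s,(254,355.5),133))
print('base side',onz(s,(305.4,352),0))
X=np.array([[495,210,0],[495,210,135]])
for n,q in(('w',p),('t',t),('s',s)): print(n,proj(q,X))
E
```

```text
wrist base net [array([572., 223.,   0.]), array([425.4, 214.1,   0. ]), array([463. , 282.3,   0. ])]
tip wrist [495.9 206.  135. ] tip top [493.8 202.3 135. ] tip side [496.  204.8 133. ]
base side [494.6 208.8   0. ]
w [[181.2 339. ]
 [206.5 346.4]]
t [[229.9 242.3]
 [230.4 235.3]]
s [[305.8 351.8]
 [254.9 355.9]]
```

View pics/w1c.png

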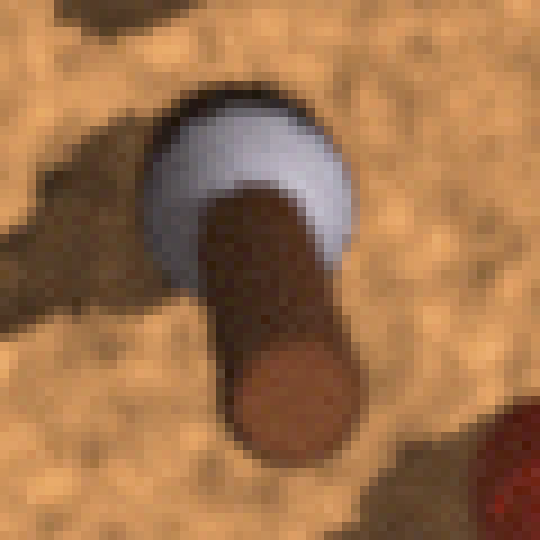

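The enlarged view shows the black, metal and wood dauber upright, with its top disc at wrist (209.4,342.9), which gives about (495.5,205.5). All three cameras agree to about 3 mm.

```bash
python3 - <<'E'
from h import *
togo(495.5,205.5,99,150)
E
```

```text
pos [466.1 195.8 262.7] yaw 150.4 shift units [-0.346  0.382  2.728] turn units (tool z, down) 0.09 tilt 0.01 t 3.55 open 1.0018627111880933 grip 0.0
```

```bash
python3 -m inch '[[[-0.2,0.2,0],0.09,-0.3],[[-0.146,0.182,0],0,-0.3],[[0,0,0],0,-0.3],[[0,0,0.5],0,-0.3],[[0,0,0.5],0,-0.3],[[0,0,0.5],0,-0.3],[[0,0,0.5],0,-0.3],[[0,0,0.4],0,-0.3],[[0,0,0.33],0,-0.3],[[0,0,0],0,-0.3]]'
python3 - <<'E'
from h import *
togo(495.5,205.5,99,150)
E
python3 -m inch '[[[0,0,0],0,1],[[0,0,0],0,1],[[0,0,0],0,1],[[0,0,0],0,1],[[0,0,0],0,1],[[0,0,0],0,1],[[0,0,-0.2],0,1],[[0,0,-0.4],0,1],[[0,0,-0.4],0,1],[[0,0,-0.4],0,1]]'
python3 - <<'E'
from h import *
togo(495.5,205.5,99,150)
p=eyes.read_camera('side');save('s2.png',cv2.resize(p['pixels'][150:380,260:440],(540,690))[:600])
w=eyes.read_camera('wrist');save('w2.png',w['pixels'])
E
```

```text
t: 4.8
eef_pos: [495.1, 204.6, 97.8]
tcp_rot: [-3.14, -0.002, 2.617]
ft_force: [0.3, 0.3, -0.2]
opening: 0.651
grip_force: 0.0
pos [495.1 204.6  97.8] yaw 149.9 shift units [ 0.001  0.016 -0.02 ] turn units (tool z, down) -0.02 tilt 0.15 t 4.8 open 0.6505543411943118 grip 0.0
t: 6.05
eef_pos: [495.7, 204.8, 184.4]
tcp_rot: [3.141, 0.0, 2.617]
ft_force: [-0.6, 0.5, -0.8]
opening: 0.184
grip_force: 30.0
pos [495.7 204.8 184.4] yaw 149.9 shift units [0.008 0.008 1.423] turn units (tool z, down) -0.02 tilt 0.02 t 6.05 open 0.1843071424508378 grip 29.999488428002223
```

View pics/s2.png

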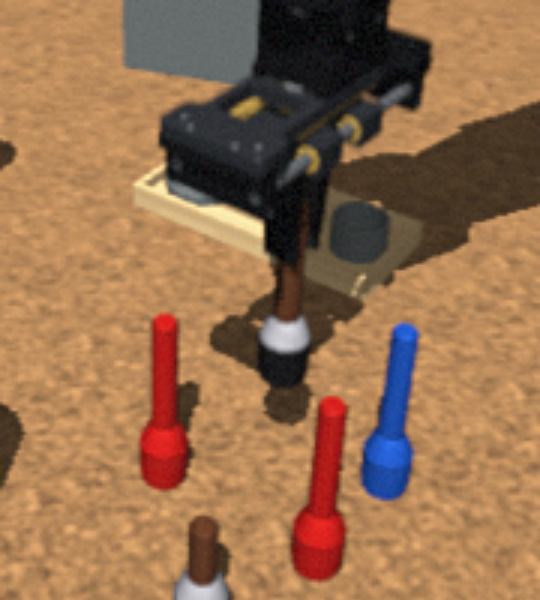

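The dauber is held upright and clear of the other things. Next I go near the cup.

```bash
python3 - <<'E'
from h import *
togo(435,-20,200,150)
p=eyes.read_camera('wrist');s=env.state()['eef_pos']
print(proj(p,[[s[0],s[1],z] for z in(86,42,10)]), proj(p,[s]))
E
```

```text
pos [496.7 205.1 185.6] yaw 149.9 shift units [-0.991 -3.762 -0.25 ] turn units (tool z, down) -0.01 tilt 0.26 t 6.15 open 0.1813263784648741 grip 29.999274319707183
[[195.47841031 320.64653446]
 [185.47056944 320.64047818]
 [179.71656499 320.63701498]] [[234.54411969 320.6705738 ]]
```

```bash
python3 -m inch '[[[-0.05,-0.2,-0.1],0,1],[[-0.1,-0.4,-0.1],0,1],[[-0.14,-0.55,-0.05],0,1],[[-0.15,-0.57,0],0,1],[[-0.15,-0.57,0],0,1],[[-0.15,-0.57,0],0,1],[[-0.13,-0.5,0],0,1],[[-0.09,-0.3,0],0,1],[[-0.03,-0.1,0],0,1],[[0,0,0],0,1]]'
python3 - <<'E'
from h import *
np.set_printoptions(precision=1,suppress=True)
togo(435,-20,200,150)
for k in range(2):
  p=eyes.read_camera('wrist')
  for o,z in(('caddy_cup',10),('caddy_well',10),('caddy_grip',100)):
    for r in eyes.spot_point(o,p): print(o,r['score'],np.array(r['centre']),onz(p,r['centre'],z))
save('w3.png',p['pixels'])
import pickle;pickle.dump(p,open('p3.pkl','wb'))
s=env.state()['eef_pos']
print(proj(p,[[s[0],s[1],s[2]-98]]),proj(p,[[452,-50,42],[452,-50,10]]))
E
```

```text
t: 7.45
eef_pos: [433.8, -20.3, 197.6]
tcp_rot: [-3.142, -0.001, 2.616]
ft_force: [-0.1, -0.6, -0.2]
opening: 0.187
grip_force: 30.0
pos [433.8 -20.3 197.6] yaw 149.9 shift units [-0.  0. -0.] turn units (tool z, down) -0.02 tilt 0.03 t 7.45 open 0.18703682758185386 grip 29.99918460540357
caddy_cup 0.66 [201.2 306.8] [449.7 -51.   10. ]
caddy_well 0.72 [309.8 317.7] [ 593.6 -119.2   10. ]
caddy_grip 0.81 [301.  306.1] [523.1 -90.6 100. ]
caddy_cup 0.68 [198.4 305.2] [445.9 -50.2  10. ]
caddy_well 0.91 [306.7 314.3] [ 587.5 -120.    10. ]
caddy_grip 0.97 [303.7 307.5] [527.1 -90.3 100. ]
caddy_grip 0.37 [247.5 593.8] [618.1 192.4 100. ]
[[196.7 321.2]] [[209.7 306.6]
 [202.3 307.8]]
```

View pics/w3.png

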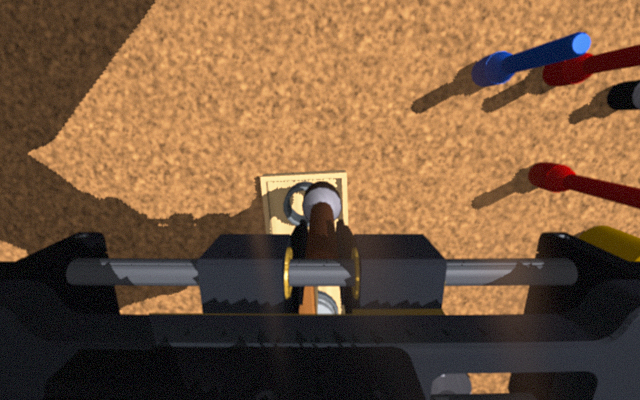

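The wrist view shows the tray end at (175,262) to (172,347), with the held head at (200,321) hiding part of the cup. I step aside to see the rim.

```bash
python3 -m inch '[[[0,0.3,0],0,1],[[0,0.4,0],0,1],[[0,0.2,0],0,1],[[0,0,0],0,1],[[0,0,0],0,1],[[0,0,0],0,1],[[0,0,0],0,1],[[0,0,0],0,1],[[0,0,0],0,1],[[0,0,0],0,1]]'
python3 - <<'E'
from h import *
import pickle
np.set_printoptions(precision=1,suppress=True)
p=eyes.read_camera('wrist');pickle.dump(p,open('p4.pkl','wb'))
print(env.state()['eef_pos'])
for o,z in(('caddy_cup',10),('caddy_well',10),('caddy_grip',100)):
    for r in eyes.spot_point(o,p)[:1]: print(o,r['score'],np.array(r['centre']),onz(p,r['centre'],z))
print(proj(p,[[452,-50,42]]))
r,c=proj(p,[[452,-50,42]])[0].astype(int)
print(r,c);save('w4.png',cv2.resize(p['pixels'][r-45:r+45,c-60:c+60],(800,600),interpolation=3))
E
```

```text
t: 9.1
eef_pos: [461.2, 26.6, 197.8]
tcp_rot: [3.141, 0.0, 2.617]
ft_force: [0.1, -0.8, -0.5]
opening: 0.182
grip_force: 30.0
[461.2  26.6 197.8]
caddy_cup 0.94 [199.3 265.8] [448.9 -48.   10. ]
caddy_well 0.67 [200.3 266.1] [450.2 -48.4  10. ]
[[209.5 260.7]]
209 260
```

View pics/w4.png

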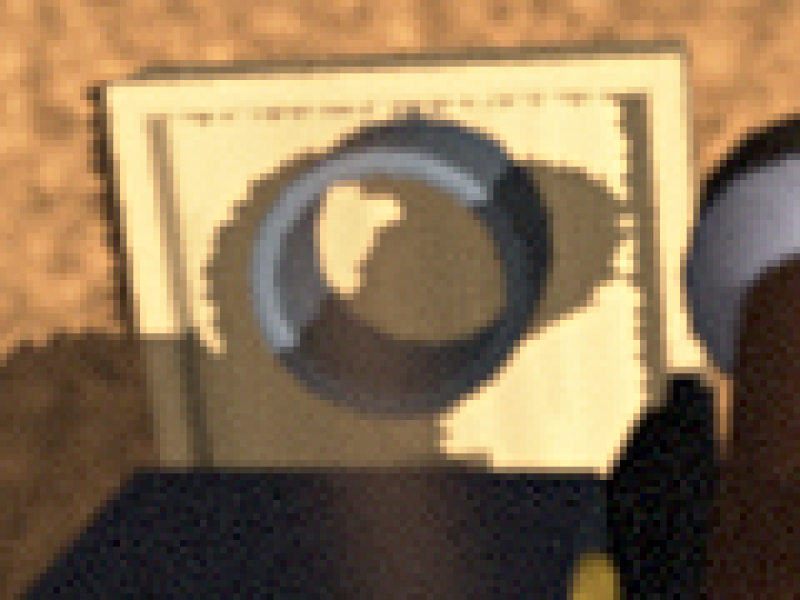

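```bash
cat > fit.py <<'E'
from h import *
import pickle
from scipy.optimize import minimize
np.set_printoptions(precision=1,suppress=True)
p=pickle.load(open('p4.pkl','rb'))
L=onz(p,(177.2,215.75),22);R=onz(p,(171.8,303.2),22)
u=(R-L)/np.linalg.norm(R-L);ang=np.degrees(np.arctan2(u[1],u[0]))
cx=np.array([-u[1],u[0],0]);print('corners',L,R,'width',np.linalg.norm(R-L),'caddy yaw',ang+90,'cup by corners',(L+R)/2-cx*35)
im=p['pixels'].astype(int);S=8
m=((im[:,:,2]-im[:,:,0])>-8);m[:176]=0;m[229:]=0;m[:,:233]=0;m[:,288:]=0
n,l,st,_=cv2.connectedComponentsWithStats(m.astype('u1'));k=1+st[1:,4].argmax();m=(l==k)
pts=np.argwhere(m)[:,::-1].astype(np.int32);h=cv2.convexHull(pts)
mask=np.zeros((400,640),'u1');cv2.fillPoly(mask,[h],1)
print('area',mask.sum(),'box',pts.min(0),pts.max(0))
t=np.linspace(0,2*np.pi,60)
def sil(c):
    X=[[c[0]+25*np.cos(a),c[1]+25*np.sin(a),z] for z in(10,42) for a in t]
    q=proj(p,X)[:,::-1]
    return cv2.convexHull(q.astype(np.float32))[:,0]
big=cv2.resize(mask[160:240,220:310].astype(np.float32),None,fx=S,fy=S)>.5
def cost(c):
    q=(sil(c)-[219.5,159.5])*S
    b=np.zeros(big.shape,'u1');cv2.fillPoly(b,[q.astype(np.int32)],1);b=b>0
    return 1-(b&big).sum()/(b|big).sum()
r=minimize(cost,[452,-50],method='Nelder-Mead',options=dict(initial_simplex=[[452,-50],[458,-50],[452,-44]]));print(r.x,1-r.fun)
v=p['pixels'].copy();v=cv2.resize(v[164:254,200:320],(800,600),interpolation=3)
for z,rr in((42,25),(42,20),(10,20)):
    q=proj(p,[[r.x[0]+rr*np.cos(a),r.x[1]+rr*np.sin(a),z] for a in t])[:,::-1]
    cv2.polylines(v,[(((q-[199.5,163.5])*6.667)).astype(np.int32)],True,(255,0,0),1)
save('fit.png',v)
E
python3 fit.py
```

```text
corners [393.8 -81.7  22. ] [441.1  12.9  22. ] width 105.77040342847118 caddy yaw 153.43124770500367 cup by corners [448.8 -50.   22. ]
area 1450 box [238 182] [281 224]
[447.7 -51.1] 0.8721434144598926
```

View pics/fit.png

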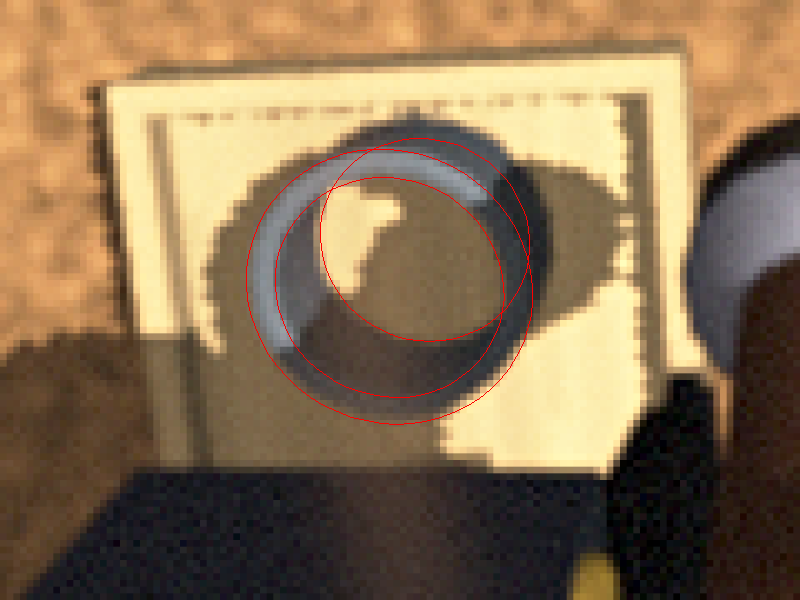

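The overlay fits the rim to about 1 px, and the tray width comes out at 105.8 against 104 mm, so the cup is at about (447.8,-50.7). Next I check where the held head really is in the tool frame.

```bash
python3 - <<'E'
from h import *
import pickle
from scipy.optimize import minimize
np.set_printoptions(precision=2,suppress=True)
p=pickle.load(open('p4.pkl','rb'))
im=p['pixels'].astype(int)
sat=im.max(2)-im.min(2)
T=np.array([461.2,26.6,197.8]);tx=np.array([-.866,.5,0]);ty=np.array([.5,.866,0])
t=np.linspace(0,2*np.pi,60)
def hull(o,b=98,prof=((0,17),(32,17))):
    X=[T+tx*(o[0]+r*np.cos(a))+ty*(o[1]+r*np.sin(a))+[0,0,-b+z] for z,r in prof for a in t]
    return cv2.convexHull(proj(p,X)[:,::-1].astype(np.float32))[:,0]
q=hull((0,0));print('pred head box cols',q[:,0].min(),q[:,0].max(),'rows',q[:,1].min(),q[:,1].max())
for r in (185,190,195,200): print(r,[tuple(x) for x in p['pixels'][r,298:308]][::1])
for r in (185,190,195,200): print(r,[tuple(int(v) for v in x) for x in p['pixels'][r,335:350]])
print([tuple(int(v) for v in x) for x in p['pixels'][174:194,321]])
E
```

```text
pred head box cols 301.29025 341.69177 rows 178.9545 225.18361
185 [(np.uint8(255), np.uint8(235), np.uint8(164)), (np.uint8(255), np.uint8(241), np.uint8(183)), (np.uint8(253), np.uint8(236), np.uint8(174)), (np.uint8(254), np.uint8(236), np.uint8(172)), (np.uint8(254), np.uint8(233), np.uint8(165)), (np.uint8(208), np.uint8(167), np.uint8(116)), (np.uint8(170), np.uint8(127), np.uint8(84)), (np.uint8(189), np.uint8(135), np.uint8(85)), (np.uint8(206), np.uint8(144), np.uint8(91)), (np.uint8(228), np.uint8(162), np.uint8(102))]
190 [(np.uint8(244), np.uint8(208), np.uint8(145)), (np.uint8(255), np.uint8(241), np.uint8(179)), (np.uint8(253), np.uint8(238), np.uint8(176)), (np.uint8(253), np.uint8(237), np.uint8(175)), (np.uint8(254), np.uint8(235), np.uint8(165)), (np.uint8(228), np.uint8(187), np.uint8(132)), (np.uint8(189), np.uint8(146), np.uint8(98)), (np.uint8(149), np.uint8(111), np.uint8(73)), (np.uint8(87), np.uint8(59), np.uint8(36)), (np.uint8(29), np.uint8(17), np.uint8(10))]
195 [(np.uint8(202), np.uint8(160), np.uint8(112)), (np.uint8(255), np.uint8(237), np.uint8(172)),
[... 1442 characters left out ...]
182, 130, 83), (190, 138, 86), (198, 141, 89), (214, 154, 98), (225, 164, 103), (230, 171, 107), (230, 171, 108), (227, 167, 106)]
200 [(184, 181, 191), (191, 185, 195), (191, 186, 200), (189, 184, 198), (175, 171, 184), (160, 134, 120), (208, 148, 93), (210, 148, 93), (197, 144, 93), (187, 133, 82), (196, 142, 92), (202, 147, 91), (206, 148, 94), (202, 148, 96), (197, 140, 91)]
[(223, 161, 102), (227, 165, 106), (223, 159, 101), (220, 157, 100), (218, 157, 101), (214, 152, 97), (184, 132, 81), (100, 71, 50), (41, 30, 18), (42, 30, 31), (44, 30, 29), (40, 28, 22), (48, 38, 37), (91, 80, 89), (139, 135, 140), (152, 148, 155), (151, 147, 158), (154, 148, 159), (151, 148, 159), (159, 154, 165)]
```

```bash
python3 - <<'E'
from h import *
togo(446.8,-50.1,150,150)
E
```

```text
pos [461.1  26.6 197.8] yaw 149.9 shift units [-0.434 -1.226  0.797] turn units (tool z, down) -0.01 tilt 0.0 t 9.3 open 0.18319522348567086 grip 29.999178740690695
```

```bash
python3 -m inch '[[[-0.05,-0.15,0],0,1],[[-0.1,-0.3,0],0,1],[[-0.1,-0.3,0],0,1],[[-0.1,-0.3,0],0,1],[[-0.084,-0.176,0],0,1],[[0,0,0.2],0,1],[[0,0,0.3],0,1],[[0,0,0.3],0,1],[[0,0,0],0,1],[[0,0,0],0,1]]'
python3 - <<'E'
from h import *
import pickle
togo(446.8,-50.1,108,150)
p=eyes.read_camera('wrist')
v=p['pixels'].copy();t=np.linspace(0,6.283,60)
S=6
im=cv2.resize(v[160:260,270:370],(600,600),interpolation=3)
save('w5.png',im)
E
```

```text
t: 10.55
eef_pos: [447.0, -49.9, 150.0]
tcp_rot: [3.141, 0.0, 2.617]
ft_force: [-1.1, -0.2, -0.2]
opening: 0.182
grip_force: 30.0
pos [447.  -49.9 150. ] yaw 149.9 shift units [ 0.001 -0.004  0.7  ] turn units (tool z, down) -0.01 tilt 0.01 t 10.55 open 0.18186958577454287 grip 29.999274283472914
```

View pics/w5.png

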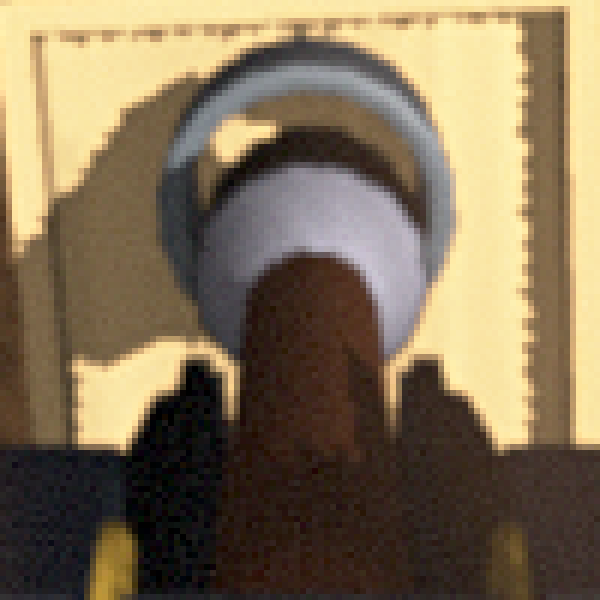

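The view shows the head above the bore. Sideways it is central to within 1 mm, and along tool x it looks slightly towards the handle. I measure that numerically.

```bash
python3 - <<'E'
from h import *
np.set_printoptions(precision=2,suppress=True)
p=eyes.read_camera('wrist');s=env.state();T=np.array(s['eef_pos'])
tx=np.array([-.865,.502,0]);ty=np.array([.502,.865,0]);t=np.linspace(0,6.283,200)
def circ(c,r,z): return proj(p,[[*(c+r*(np.cos(a)*tx+np.sin(a)*ty))[:2],z] for a in t])
head=circ(T,17,T[2]-98);fer=circ(T,17,T[2]-66)
def rng(q): return q[:,0].min(),q[:,0].max(),q[:,1].min(),q[:,1].max()
print('pred head bottom rows/cols',rng(head),'head top',rng(fer))
C=np.array([447.3,-50.7,0])
for n,r,z in(('rim out',25,42),('rim in',20,42),('base out',25,10)): print(n,rng(circ(C,r,z)))
g=p['pixels'].astype(int)
for c in (316,320,324,328): print(c,[int(x) for x in g[164:192,c].sum(1)])
E
```

```text
pred head bottom rows/cols (np.float64(178.93699997628326), np.float64(213.71998844857367), np.float64(303.38048492310793), np.float64(339.308555829743)) head top (np.float64(186.38669968796398), np.float64(225.23101586972584), np.float64(301.0920706827862), np.float64(341.55824096722887))
rim out (np.float64(169.19852846827732), np.float64(218.64969124341584), np.float64(295.39681092981203), np.float64(346.37513598598446))
rim in (np.float64(174.34009187020578), np.float64(213.89650898554095), np.float64(300.495390034254), np.float64(341.27633037328474))
base out (np.float64(164.39898262219236), np.float64(209.29917230166657), np.float64(297.9460679891952), np.float64(343.94534525411547))
316 [504, 604, 450, 219, 165, 180, 259, 378, 441, 432, 387, 327, 298, 297, 297, 298, 328, 358, 210, 114, 72, 57, 66, 135, 240, 347, 383, 395]
320 [301, 294, 217, 184, 214, 241, 344, 444, 448, 408, 365, 287, 280, 286, 289, 286, 272, 157, 84, 96, 114, 101, 119, 259, 416, 436, 438, 440]
324 [471, 592, 399, 226, 210, 232, 316, 451, 472, 437, 378, 311, 298, 290, 298, 287, 273, 177, 105, 112, 121, 105, 118, 223, 385, 444, 473, 479]
328 [607, 654, 576, 339, 227, 247, 281, 388, 485, 491, 420, 358, 282, 295, 303, 305, 318, 289, 226, 142, 129, 115, 113, 137, 288, 441, 506, 501]
```

```bash
python3 -m inch '[[[0.01,-0.008,0],0,1],[[0,0,0.1],0,1],[[0,0,0.1],0,1],[[0,0,0.1],0,1],[[0,0,0.1],0,1],[[0,0,0.1],0,1],[[0,0,0.1],0,1],[[0,0,0.05],0,1],[[0,0,0.02],0,1],[[0,0,0],0,1]]'
```

```text
t: 11.9
eef_pos: [446.1, -50.3, 109.7]
tcp_rot: [3.141, 0.0, 2.617]
ft_force: [0.1, -0.5, -1.1]
opening: 0.181
grip_force: 30.0
```

```bash
python3 -m inch '[[[0,0,0.025],0,1],[[0,0,0],0,1],[[0,0,0],0,0.5],[[0,0,0],0,0.2],[[0,0,0],0,-0.1],[[0,0,0],0,-0.3],[[0,0,0],0,-0.3],[[0,0,0],0,-0.3],[[0,0,-0.2],0,-0.3],[[0,0,-0.4],0,-0.3]]'
python3 -m inch '[[[0,0,-0.4],0,-0.3],[[0,0,-0.5],0,-1],[[0,0,-0.4],0,-1],[[0.4,0,0],0,-1],[[0.4,0,0],0,-1],[[0.2,0,0],0,-1],[[0,0,0],0,-1],[[0,0,0],0,-1],[[0,0,0],0,-1],[[0,0,0],0,-1]]'
python3 - <<'E'
from h import *
np.set_printoptions(precision=1,suppress=True)
P={n:eyes.read_camera(n) for n in('top','side','wrist')}
for n,p in P.items():
    for o,z in(('caddy_cup',10),('caddy_well',10),('caddy_grip',100),('tall_dauber',10),('flat_tin',10)):
        for r in eyes.spot_point(o,p): print(n,o,round(r['score'],2),np.array(r['centre']),onz(p,r['centre'],z)[:2])
import pickle;pickle.dump(P['wrist'],open('p6.pkl','wb'));pickle.dump(P['top'],open('t6.pkl','wb'));pickle.dump(P['side'],open('s6.pkl','wb'))
print('expected dauber tip px', {n:proj(p,[[447,-50.5,10],[447,-50.5,145]]).round(1).tolist() for n,p in P.items()})
togo(518,-86,210,150)
E
```

```text
t: 13.15
eef_pos: [445.8, -50.2, 144.7]
tcp_rot: [-3.141, -0.001, 2.617]
ft_force: [-0.0, 0.3, 0.7]
opening: 0.648
grip_force: 0.0
t: 14.4
eef_pos: [394.4, -20.4, 222.0]
tcp_rot: [3.142, -0.0, 2.616]
ft_force: [-0.8, 0.3, -0.3]
opening: 0.998
grip_force: 0.0
top caddy_cup 0.69 [200.6 336.9] [ 591.2 -119.2]
top caddy_cup 0.55 [243.6 317.1] [444.3 -48.7]
top caddy_cup 0.5 [223.3 324.4] [513.6 -74.9]
top caddy_well 0.91 [200.2 337.1] [ 592.5 -119.9]
top caddy_grip 0.78 [224.4 327.5] [509.8 -83.9]
top caddy_grip 0.49 [202.2 338.2] [ 581.4 -119.9]
top tall_dauber 0.6 [246.4 315.1] [434.9 -41.7]
top tall_dauber 0.59 [253.3 238.6] [414.7 221.8]
top tall_dauber 0.53 [239.7 218.3] [462.2 291.9]
top tall_dauber 0.41 [211.1 235.3] [560. 232.]
top flat_tin 0.75 [200.2 341.2] [ 592.3 -134. ]
side caddy_cup 0.93 [236. 377.] [452.  -32.6]
side caddy_well 0.73 [210.6 326.7] [ 595.5 -129.1]
side caddy_grip 0.62 [193.2 355.7] [516.2 -84.8]
side tall_dauber 0.95 [338.6 368.4] [456.7 297.7]
side tall_dauber 0.92 [307.8 314.2] [569.6 238.3]
side tall_dauber 0.92 [313.5 387.9] [421.3 228.5]
side tall_dauber 0.7 [228.1 378.5] [449.3 -68.7]
side flat_tin 0.55 [211.6 325.5] [ 598.1 -123.4]
wrist caddy_cup 0.72 [221.2 322.7] [450.9 -51.2]
wrist caddy_well 0.74 [320.6 329.1] [ 594.3 -122.8]
wrist caddy_grip 0.59 [314.3 326.2] [523.9 -89.1]
wrist tall_dauber 0.73 [106.1 486.6] [422.2 204.2]
wrist tall_dauber 0.61 [216.1 322.3] [444.2 -47.9]
wrist tall_dauber 0.57 [101.5 553. ] [459.1 280.6]
wrist flat_tin 0.53 [316.8 328.1] [ 587.7 -120.8]
expected dauber tip px {'top': [[242.8, 317.6], [244.5, 317.4]], 'side': [[232.2, 379.2], [186.7, 384.3]], 'wrist': [[218.6, 321.7], [265.5, 321.8]]}
pos [394.1 -20.2 222.1] yaw 149.9 shift units [-2.3  0.1  0.2] turn units (tool z, down) -0.01 tilt 0.01 t 15.3 open 1.000746403586432 grip 0.0
```

```bash
python3 - <<'E'
from h import *
import pickle
s=pickle.load(open('s6.pkl','rb'));g=s['pixels'].astype(int)
for r in range(180,240,5):
    row=g[r,365:400]; print(r,'dark cols',[365+i for i in range(35) if row[i].sum()<190])
P=[[447,-50.5,z] for z in (145,100,58,42)];print(proj(s,P).round(1).tolist())
togo(523.5,-88.6,175,153.4)
E
```

```text
180 dark cols [392, 393, 394, 395, 396, 397, 398, 399]
185 dark cols [389, 390, 391, 392, 393, 394, 395, 396, 397, 398, 399]
190 dark cols [381, 382, 383, 384, 385, 386, 387, 388, 389, 390, 391, 392, 393, 394, 395, 396, 397, 398, 399]
195 dark cols [381, 382, 383, 384, 385, 386, 389, 390, 391, 392, 393, 394, 395, 396, 397, 398, 399]
200 dark cols [380, 381, 382, 383, 384, 385, 392, 393, 394, 395, 396, 397, 398, 399]
205 dark cols [380, 381, 382, 383, 384, 385, 386, 387, 388, 389]
210 dark cols [378, 379, 380, 381, 382, 383, 384, 385, 386, 387, 388, 389, 390, 391, 392, 393]
215 dark cols [379, 380, 381, 382, 383, 384, 385, 386, 387, 388, 389, 390, 391, 392, 393, 394, 395, 396, 397, 398, 399]
220 dark cols [393, 394, 395, 396, 397, 398]
225 dark cols [386]
230 dark cols []
235 dark cols []
[[186.7, 384.3], [202.6, 382.5], [216.7, 380.9], [222.0, 380.3]]
pos [394.1 -20.2 222.1] yaw 149.9 shift units [-2.437  0.094  0.785] turn units (tool z, down) -0.69 tilt 0.01 t 15.3 open 1.000746403586432 grip 0.0
```

The side picture puts the handle on its predicted upright line, seated at the floor. Now I go over the bar.

```bash
python3 -m inch '[[[-0.3,0.014,0],0,-1],[[-0.5,0.02,0],0,-1],[[-0.6,0.02,0],0,-1],[[-0.6,0.02,0],0,-1],[[-0.3,0.02,0],0,-1],[[-0.137,0,0.2],0,-1],[[0,0,0.3],0,-1],[[0,0,0.285],0,-1],[[0,0,0],-0.69,-1],[[0,0,0],0,-1]]'
python3 - <<'E'
from h import *
np.set_printoptions(precision=1,suppress=True)
p=eyes.read_camera('wrist')
q=eyes.read_camera('side')
for n,P in(('w',p),('s',q)):
  for o,z in(('caddy_grip',100),('tall_dauber',10),('caddy_well',10)):
    for r in eyes.spot_point(o,P): print(n,o,round(r['score'],2),np.array(r['centre']),onz(P,r['centre'],z)[:2])
togo(523.5,-88.6,81,153.4)
E
```

```text
t: 16.55
eef_pos: [523.3, -88.6, 174.2]
tcp_rot: [-3.142, -0.001, 2.677]
ft_force: [0.8, 0.6, -0.2]
opening: 1.0
grip_force: 0.0
w caddy_grip 0.64 [204.3 319.7] [523.3 -90.3]
w tall_dauber 0.87 [105.1 322.2] [446.3 -49.1]
w tall_dauber 0.85 [ 92.  586.5] [563.1 218.6]
s caddy_grip 0.95 [193.  355.7] [516.3 -85.9]
s tall_dauber 0.9 [337.2 367. ] [459.5 294.9]
s tall_dauber 0.81 [315.4 386.3] [424.4 234.1]
s tall_dauber 0.77 [230.9 377.7] [450.9 -55.5]
s tall_dauber 0.61 [304.6 315.4] [568.6 229.1]
pos [523.5 -88.6 175.1] yaw 153.4 shift units [ 0.  -0.   1.6] turn units (tool z, down) -0.01 tilt 0.02 t 16.95 open 0.9999813720186389 grip 0.0
```

```bash
python3 -m inch '[[[0,-0.015,0.2],0,-1],[[0,0,0.3],0,-1],[[0,0,0.3],0,-1],[[0,0,0.3],0,-1],[[0,0,0.2],0,-1],[[0,0,0.15],0,-1],[[0,0,0.1],0,-1],[[0,0,0],0,-1],[[0,0,0],0,-0.5],[[0,0,0],0,0]]'
python3 -m inch '[[[0,0,0],0,0.3],[[0,0,0],0,0.5],[[0,0,0],0,0.6],[[0,0,0],0,0.7],[[0,0,0],0,1],[[0,0,0],0,1],[[0,0,0],0,1],[[0,0,0],0,1],[[0,0,0],0,1],[[0,0,0],0,1]]'
```

```text
t: 18.2
eef_pos: [523.3, -89.4, 82.4]
tcp_rot: [3.141, 0.001, 2.677]
ft_force: [-0.1, -0.8, -0.6]
opening: 0.842
grip_force: 0.0
t: 19.45
eef_pos: [523.0, -89.4, 81.9]
tcp_rot: [3.142, -0.0, 2.677]
ft_force: [-0.9, -1.3, -3.2]
opening: 0.186
grip_force: 30.0
```

Gripped (opening about 18 mm). I lift slowly, 100 mm.

```bash
python3 -m inch '[[[0,0,-0.03],0,1],[[0,0,-0.06],0,1],[[0,0,-0.08],0,1],[[0,0,-0.1],0,1],[[0,0,-0.1],0,1],[[0,0,-0.1],0,1],[[0,0,-0.1],0,1],[[0,0,-0.1],0,1],[[0,0,-0.05],0,1],[[0,0,0],0,1]]'
python3 -m inch '[[[0,0,-0.05],0,1],[[0,0,-0.1],0,1],[[0,0,-0.15],0,1],[[0,0,-0.15],0,1],[[0,0,-0.15],0,1],[[0,0,-0.15],0,1],[[0,0,-0.1],0,1],[[0,0,-0.07],0,1],[[0,0,-0.03],0,1],[[0,0,0],0,1]]'
python3 - <<'E'
from h import *
np.set_printoptions(precision=1,suppress=True)
s=env.state();print(s['eef_pos'],s['ft_force'],s['moment'],s['opening'],s['grip_force'])
c=np.array([np.cos(np.radians(153.4)),np.sin(np.radians(153.4))]);g=np.array(s['eef_pos']);
dz=g[2]-81.9
W={'caddy_cup':(85,10),'caddy_well':(-78,10),'tall_dauber':(85,10),'flat_tin':(-78,10)}
for n in('side','top','wrist'):
    p=eyes.read_camera(n)
    for o,(a,z) in W.items():
        X=[*(g[:2]+a*c),z+dz]
        print(n,o,'exp',proj(p,[X])[0],[(round(r['score'],2),np.array(r['centre'])) for r in eyes.spot_point(o,p)])
    if n=='side':
        G=p['pixels'].astype(int);T=[*(g[:2]+85*c)]
        for z in(52,100,140):
            r,cc=proj(p,[[*T,z+dz]])[0];r=int(round(r));i0=int(cc)-12
            print('handle z',z,'exp col',cc,'row',r,[int(v) for v in G[r,i0:i0+25].sum(1)])
E
```

```text
t: 20.7
eef_pos: [523.1, -89.4, 125.4]
tcp_rot: [3.141, 0.0, 2.677]
ft_force: [0.2, 0.7, -6.4]
opening: 0.188
grip_force: 30.0
t: 21.95
eef_pos: [523.0, -89.4, 182.1]
tcp_rot: [3.142, -0.0, 2.677]
ft_force: [0.3, -0.2, -5.7]
opening: 0.188
grip_force: 30.0
[523.  -89.4 182.1] [ 0.3 -0.2 -5.7] [ 0.  -0.1 -0.1] 0.18822665660699675 29.979084134101868
side caddy_cup exp [198.9 382.9] [(0.62, array([203.7, 380.7]))]
side caddy_well exp [180.  328.4] [(0.84, array([179.4, 328.4]))]
side tall_dauber exp [198.9 382.9] [(0.95, array([304.8, 313.1])), (0.95, array([311.1, 384.5])), (0.78, array([332.6, 363.9])), (0.55, array([196.5, 382.5]))]
side flat_tin exp [180.  328.4] [(0.55, array([181.9, 327.9]))]
handle z 52 exp col 384.63555059386886 row 184 [487, 502, 483, 453, 412, 388, 382, 380, 437, 507, 574, 620, 632, 654, 657, 603, 564, 456, 275, 152, 130, 132, 147, 169, 182]
handle z 100 exp col 386.6688155174254 row 166 [151, 158, 151, 155, 149, 150, 141, 156, 141, 132, 133, 153, 179, 174, 186, 162, 140, 143, 133, 147, 128, 196, 239, 200, 156]
handle z 140 exp col 388.44212268686687 row 150 [125, 187, 312, 403, 403, 385, 391, 388, 340, 213, 164, 184, 217, 220, 212, 173, 254, 372, 388, 411, 406, 426, 417, 417, 413]
top caddy_cup exp [244.  317.7] [(0.92, array([241.7, 319.3]))]
top caddy_well exp [198.5 339.6] [(0.79, array([199.7, 338.5]))]
top tall_dauber exp [244.  317.7] [(0.63, array([209.2, 234. ])), (0.43, array([244.7, 219.7]))]
top flat_tin exp [198.5 339.6] [(0.69, array([198.9, 341.5]))]
wrist caddy_cup exp [100.6 321.4] []
wrist caddy_well exp [284.9 321.5] []
wrist tall_dauber exp [100.6 321.4] [(0.7, array([100.3, 318.6]))]
wrist flat_tin exp [284.9 321.5] []
```

The load is 5.7 N, which fits caddy, tin and dauber together. Cup, well, tin and dauber are all where a level 100 mm lift puts them, so I hand in.

```bash
python3 -c "
from cell import env
print(env.job_done())"
```

```text
the job is handed in; nothing more can be done
None
```

The tall dauber stands bristles-down in the caddy's cup, and the arm is holding the caddy level by its handle about 100 mm above the board with the tin in its well; handed in at about 22 s, and the judge's result was not shown.

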